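# Point out the next lifeboat and its chocks on a ship model

### The job

Show me the next step on the ship model: point first at the open lifeboat, the one without a cover, and then at the port-side lifeboat chocks on the clamped hull (port is on your left when you look along the ship towards its bow). Each time bring the fingertips straight above the middle of it, no more than about 3 cm clear, and keep them there for a good two seconds. Do not point at the covered lifeboat or the starboard chocks instead or on the way, touch nothing at all, and finish with the hand drawn back at least 10 cm from both places.

Things in the scene. Friction and masses are not known exactly. Their poses are not given: they have to be found in the camera images.
- open_boat: Loose open lifeboat of olive plastic with three tan thwarts (cross seats) seen inside, no cover; pointed at both ends, 58 mm long, 21 mm wide, 12 mm high amidships and 15 mm at the ends. It stands upright on the table. Origin: under the middle of its keel, on the table; x lies along its length, z up.
- open_boat_top (a point): Middle of the open lifeboat's mouth, 12 mm above its underside: the first thing to point at is straight below the fingertips here.
- covered_boat: The other loose lifeboat, same olive hull but closed by a pale cream ridged cover; 58 x 21 mm, 17 mm high at the ridge. Not to be pointed at. Origin: under the middle of its keel; x along its length, z up.
- covered_boat_top (a point): Middle of the ridge of the covered lifeboat's cover, 17 mm above its underside.
- hull: Grey plastic ship hull, tan decks, 330 x 66 mm, held fast in the clamp. Sharp bow with small raised foredeck; blunt stern with the long raised after deck that carries the chocks. Origin: under the keel amidships, 52 mm above the table; x to the bow, y to port, z up. After deck 102 mm, bow rim 104 mm, engine casing (13 mm wide, on the centreline aft) 113 mm above the table; nothing is higher.
- clamp: Black cast-iron bench clamp fixed to the table, gripping the hull amidships between two cork-faced jaws. It stands anywhere and any way round at the start, then does not move. Jaws, screw and cross handle lie within 140 mm of its axis, none higher than 84 mm. Origin: centre of its foot, on the table; same x and y directions as the hull.
- port_chocks (a point): Middle of the port-side lifeboat chocks, level with their tops, 107 mm above the table: two small white cradles, each 18 mm long across the ship and 5 mm high, 30 mm apart along the ship, on the after deck 90 mm aft of amidships and 20 mm to port of the centreline. Empty. The second thing to point at.
- starboard_chocks (a point): Middle of the like pair of white chocks, also empty, 20 mm to starboard of the centreline (40 mm from the port ones). Not to be pointed at.
- bell: Pewter ship's bell replica standing mouth down, 39 mm across, 45 mm high. Bystander. Origin: centre of its mouth, on the table.
- sanding_stick: Flat wooden sanding stick 150 x 16 x 6 mm, one half of its top dark with abrasive. Bystander. Origin: centre of its underside; x along its length.
- paint_jar: Small olive paint jar with a white cap, 32 mm across, 40 mm high. Bystander. Origin: centre of its underside.

How it is judged (in metres and radians):
On the way, in this order (a step that is already met when the one before it is completed fails the run):
1. point at the open lifeboat: fingertips straight above its middle (within 15 mm sideways, no more than about 4 cm above) for two seconds (horizontal distance between the grasp point and open_boat_top below 0.015 m and distance between the grasp point and open_boat_top below 0.058 m), for 1.8 s.
2. then point in the same way at the port-side chocks on the hull for two seconds (horizontal distance between the grasp point and port_chocks below 0.015 m and distance between the grasp point and port_chocks below 0.058 m), for 1.8 s.
At the end, for the whole second after the job is handed in: The hand is at least 10 cm from the open lifeboat and from the port chocks, and both lifeboats, the bell, the sanding stick and the paint jar lie at rest within 4 mm of where they were (distance between the grasp point and open_boat_top above 0.1 m and distance between the grasp point and port_chocks above 0.1 m and distance of each of open_boat, covered_boat, bell, sanding_stick, paint_jar from where it was at the start of the episode below 0.004 m and linear speed of each of open_boat, covered_boat, bell, sanding_stick, paint_jar below 0.01 m/s); the robot touches nothing.
It fails at once if the robot touches something (more than 0.3 N) (contact force between any of the fingers, the arm and anything else above 0.3 N).
It fails at once if the covered lifeboat is pointed at (fingertips brought down to about 3 cm straight above it) (horizontal distance between the grasp point and covered_boat_top below 0.012 m and distance between the grasp point and covered_boat_top below 0.05 m).
It fails at once if the starboard chocks are pointed at (fingertips brought down to about 3 cm straight above them) (horizontal distance between the grasp point and starboard_chocks below 0.012 m and distance between the grasp point and starboard_chocks below 0.05 m).
It fails at once if a part is shifted or lifted by more than 4 mm (distance of any of open_boat, covered_boat, bell, sanding_stick, paint_jar from where it was at the start of the episode above 0.004 m).
It also fails if it takes over 48 s, if anything falls off the work surface, if the arm or the gripper's body presses on something with over 40 N, if the wrist force passes 120 N, or if a joint passes its speed limit or range.

### The arm

A 6-joint arm with a two-finger parallel gripper is mounted at the origin on the work surface. World frame = base frame: x ahead of the robot, y to its left, z up, the work surface at z = 0. Lengths are in m, angles in degrees, forces in N, time in s.
With the tool pointing down it reaches from about 0.35 to 0.875 m from the base axis. Payload 4.2 kg.
Tool frame: the origin (TCP) lies at the very end of the fingers, on their centre line; the grasp point (between the pads) lies 19 mm behind it (tcp_to_grasp is the z of the grasp point in the tool frame, in m); z points along the fingers, y is the direction in which the jaws open and shut (so a half turn about z gives the same grasp; the last joint's range is limited). The gripper opens to 87 mm and grips with 3 to 60 N. Pads are 19 mm wide; open, the fingers measure 117 mm over their backs; the gripper's body (75 mm by 190 mm) begins 51 mm behind the grasp point.
Start: joints at [-60.069, 22.042, 0.453, 0, -68.411, -14.817], TCP at [0.163, -0.603, 0.223] pointing down, gripper open.
Joint ranges: [-179.83, 179.83], [-69.29, 118.12], [-61.27, 80.66], [-181.25, 117.63], [-171.15, -9.14], [-177.46, 177.46]. Speed limits (degrees/s): [159.86, 159.86, 180, 180, 180, 180].

### API

Orientations are given as a 3x3 rotation matrix whose columns are the frame's x, y, z axes.
In Python, from station import sense, capture, camera_params, finish_job, tcp_to_grasp gives the robot as it stands.
- The arm moves only by the shell command python3 -m inch 'ROWS'. ROWS is JSON, a list of rows, each an object of numbers: "jaw": the closure in counts, from 0 (fully open) to 255 (shut); "x", "y", "z": the shift along the world's x, y, z normalised to -1 to 1, where 1 is 0.06 m; "ax", "ay", "az": the turn, a rotation vector about the world's x, y, z normalised to -1 to 1, where 1 is 10 degrees. A call has 1 to 12 rows; each row shifts and turns the pose as measured when the row begins; what a row does not reach is not made up. A row lasts 1/8 s, in which the tool goes at most 62.5 mm and 10.7 degrees, less where a joint would pass 70% of its speed; a pose out of reach is approached as far as the arm can. A call with a number of a shift or a turn outside -1 to 1 is refused whole. A call with a gripper value outside its range is refused whole. The fingers move at their own pace and stop on an object; the grip force is fixed at half the most. Time passes only in rows, so rows that do not move let the fingers close. It gives the time, the measured TCP pose, the force and the opening at its end, in the units of the state.
- sense(): the state, without advancing time (a new reading comes with each control period).
- capture(name): name is "scene" or "top"; returns the picture (400x640x3 uint8, red, green, blue); there is no depth.
- camera_params(name): a dict with "vfov" (degrees; the focal length in pixels is half the picture's height over the tangent of half this angle, whatever the lens; pixels are square), "cx", "cy" (the principal point, pixels), "R" (3x3) and "t" (3): a world point X has camera coordinates R X + t. Camera axes: x right, y down, z forward; pixel columns grow to the right and rows downward; lengths in m; the calibration is good to about 2 mm. A picture is of the moment at which its call begins. camera_params takes no time and is no camera call.
- finish_job(): hands the job in, once; it reports no verdict.
The state is a dict: "time_s": time; "joints": joint angles; "joint_velocities": joint speeds; "effort": joint torques, N m; "tcp_pos": TCP position; "ee_rot": TCP orientation; "wrist_force": force on the tool from outside, world axes, zero at the start; "moment": the same for the moment, N m; "gripper_width": opening from 0.0 (shut) to 1.0 (fully open).
Only numpy, scipy, OpenCV 4.12 (cv2) and the standard library are available. Lean on these libraries where they do the work, as an engineer would, in place of code of your own. Each camera call takes 0.05 s, during which the arm holds its last target.

## Working session

There is one attempt and no reset: what is moved stays moved. The work goes in short steps, Python scripts to look and compute and a shell command to move; the robot and the scene stay as the last step left them, time stands still between calls to the robot, and variables do not carry over. Pictures are saved under pics/ and viewed, and the job is handed in when it is done.

```bash
mkdir -p pics
python3 - <<'E'
from station import *
import cv2
for n in("scene","top"):
    p=camera_params(n);print(n,p)
    im=capture(n);cv2.imwrite(f"pics/{n}0.png",im[:,:,::-1])
s=sense();print(s['time_s'],s['tcp_pos'],s['ee_rot'],s['gripper_width'],tcp_to_grasp)
E
```

```text
scene {'vfov': 44.44582208738245, 'cx': 321.3515502584878, 'cy': 207.40462393937298, 'R': array([[-0.42083176,  0.90703663, -0.01360842],
       [ 0.50793815,  0.22318237, -0.83197864],
       [-0.75159794, -0.35703527, -0.55464074]]), 't': array([ 0.17657774, -0.21624939,  1.64261249])}
top {'vfov': 49.32431764233078, 'cx': 321.20941254978584, 'cy': 202.97726703631952, 'R': array([[ 2.33565542e-02, -9.99717701e-01,  4.35760416e-03],
       [-9.86070379e-01, -2.37552763e-02, -1.64623493e-01],
       [ 1.64680536e-01, -4.51866853e-04, -9.86346854e-01]]), 't': array([0.03436732, 0.57741806, 1.07184305])}
0.1 [ 0.16284792 -0.60286616  0.22155844] [[-9.65446786e-01 -2.60599536e-01 -6.20731447e-04]
 [-2.60600251e-01  9.65444975e-01  1.87331162e-03]
 [ 1.11097918e-04  1.97034545e-03 -9.99998053e-01]] 1.000186493404935 -0.0187
```

View pics/scene0.png

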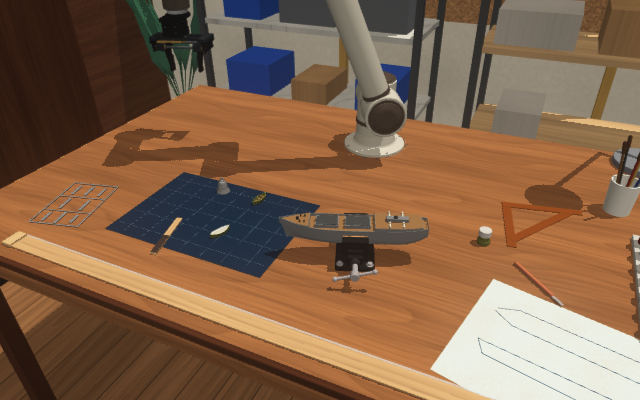

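View pics/top0.png

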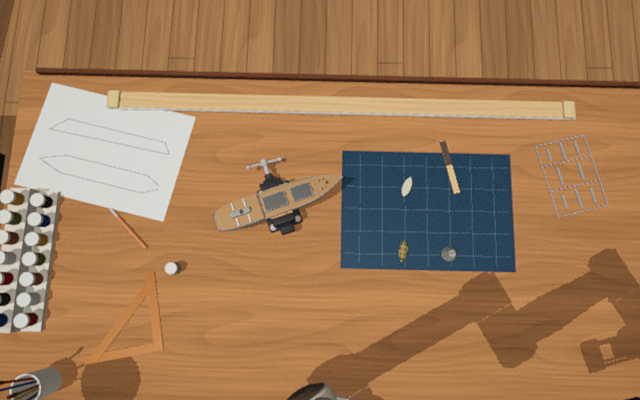

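Run:
```python
import cv2
a=cv2.imread("pics/top0.png")
cv2.imwrite("pics/c1.png",cv2.resize(a[150:250,205:350],None,fx=5,fy=5,interpolation=cv2.INTER_CUBIC))
cv2.imwrite("pics/c2.png",cv2.resize(a[165:275,380:480],None,fx=5,fy=5,interpolation=cv2.INTER_CUBIC))
b=cv2.imread("pics/scene0.png")
cv2.imwrite("pics/c3.png",cv2.resize(b[170:290,200:440],None,fx=3.3,fy=3.3,interpolation=cv2.INTER_CUBIC))
```

```text
(no output)
```

View pics/c1.png

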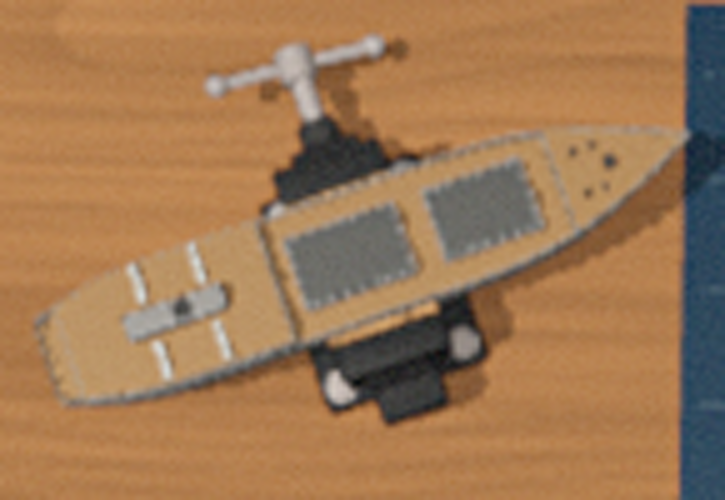

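View pics/c2.png

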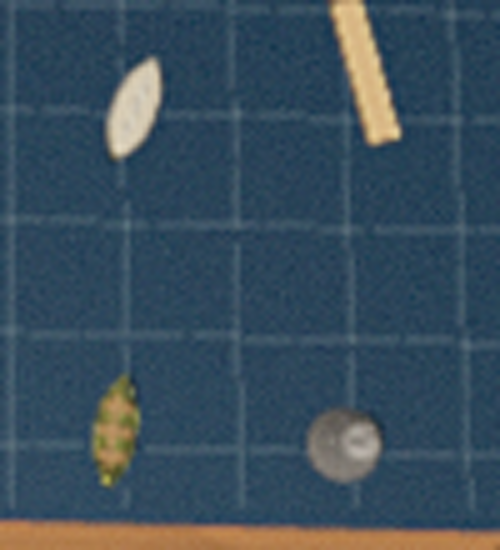

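View pics/c3.png

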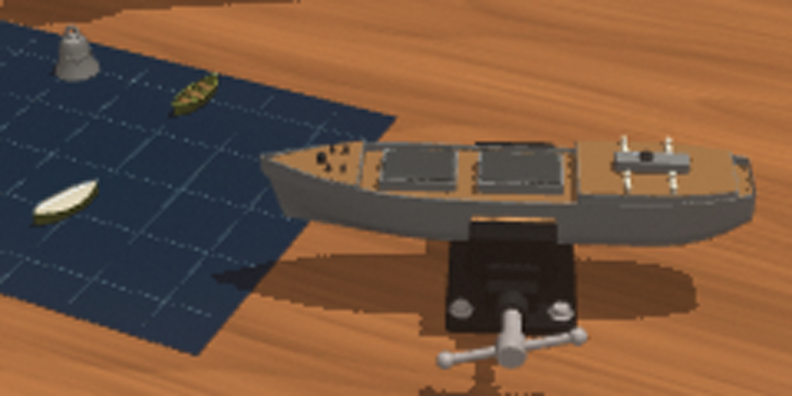

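The top view shows the bow at right (340,178), so port is the upper side in the picture. The port chocks are near (238,205), the open boat is near (403,251) and the covered one near (407,186). Next I'll refine these with masks and cross-check them in two views.

```bash
cat > h.py <<'E'
import numpy as np
from station import camera_params
def ray(n,u,v):
    p=camera_params(n);f=200/np.tan(np.radians(p['vfov']/2))
    R=p['R'];d=R.T@np.array([(u-p['cx'])/f,(v-p['cy'])/f,1]);return -R.T@p['t'],d/np.linalg.norm(d)
def plane(n,uv,z):
    o,d=ray(n,*uv);return o+d*(z-o[2])/d[2]
def tri(a,b):
    o1,d1=ray('top',*a);o2,d2=ray('scene',*b)
    s=np.linalg.lstsq(np.c_[d1,-d2],o2-o1,rcond=None)[0]
    p,q=o1+s[0]*d1,o2+s[1]*d2;return (p+q)/2,np.linalg.norm(p-q)
E
python3 - <<'E'
import cv2,numpy as np
from h import *
def blobs(n,mask,x0,y0,amin=3):
    k,l,st,c=cv2.connectedComponentsWithStats(mask.astype(np.uint8),connectivity=8)
    return [(c[i]+[x0,y0],st[i,4]) for i in range(1,k) if st[i,4]>=amin]
T=cv2.imread("pics/top0.png").astype(int);S=cv2.imread("pics/scene0.png").astype(int)
def white(I,x0,x1,y0,y1,t):
    c=I[y0:y1,x0:x1];return blobs('',c.min(2)>t,x0,y0)
def notblue(I,x0,x1,y0,y1):
    c=I[y0:y1,x0:x1];return blobs('',(c[:,:,0]-c[:,:,2]<8)&(c.max(2)>55),x0,y0,15)
print('chT');[print(b) for b in white(T,222,258,190,232,165)]
print('chS');[print(b) for b in white(S,380,412,205,235,165)]
for nm,r in(('openT',(390,416,236,266)),('covT',(395,420,172,200)),('bellT',(438,462,242,266))):print(nm,notblue(T,*r))
for nm,r in(('openS',(248,272,188,208)),('covS',(205,236,220,242))):print(nm,notblue(S,*r))
E
```

```text
chT
(array([243.91666667, 202.66666667]), np.int32(12))
(array([232.08333333, 206.75      ]), np.int32(12))
(array([248.90909091, 217.45454545]), np.int32(11))
(array([237.07692308, 221.53846154]), np.int32(13))
chS
(array([390., 225.]), np.int32(3))
(array([404., 225.]), np.int32(3))
openT [(array([402.58333333, 250.81410256]), np.int32(156))]
covT [(array([406.33974359, 186.42307692]), np.int32(156))]
bellT [(array([448.48484848, 253.4969697 ]), np.int32(165))]
openS [(array([260.8125 , 193.86875]), np.int32(160))]
covS [(array([219.0661157 , 230.72727273]), np.int32(121))]
```

Run:
```python
from h import *
np.set_printoptions(precision=4,suppress=True)
c=[plane('top',u,.107) for u in((243.9,202.7),(232.1,206.75),(248.9,217.45),(237.1,221.5))]
P=(c[0]+c[1])/2;Sb=(c[2]+c[3])/2
print('port',P,'stb',Sb,'sep',np.linalg.norm(P-Sb),np.linalg.norm(c[0]-c[1]))
ax=c[0]-c[1]+c[2]-c[3];ax/=np.linalg.norm(ax);print('bow dir',ax,'port dir',(P-Sb)/np.linalg.norm(P-Sb), 'left-of-bow',[-ax[1],ax[0]])
print('tri port',tri((238,204.7),(397,225)))
b=plane('top',(340.5,177.5),.104);print('bow',b,'predicted port', b[:2]-.165*ax[:2]-.09*ax[:2]+.02*np.array([-ax[1],ax[0]]))
print('open',plane('top',(402.6,250.8),.010),'tri',tri((402.6,250.8),(259.1,198.2)))
print('cov',plane('top',(406.3,186.4),.012),'tri',tri((406.3,186.4),(219.5,231)))
print('bell',plane('top',(448.5,253.5),.03));print('stick',[plane('top',u,.006) for u in((444,141),(456,193))]);print('jar',plane('top',(173,268),.04))
```

```text
port [0.5574 0.25   0.107 ] stb [0.5216 0.236  0.107 ] sep 0.03842440670737377 0.030032399027389807
bow dir [ 0.3535 -0.9354  0.    ] port dir [0.9309 0.3654 0.    ] left-of-bow [np.float64(0.9354494777219001), np.float64(0.35346042866185806)]
tri port (array([0.5585, 0.2503, 0.1017]), np.float64(0.001511688024971049))
bow [0.6318 0.002  0.104 ] predicted port [0.5604 0.2477]
open [ 0.4612 -0.1675  0.01  ] tri (array([ 0.4618, -0.1689,  0.0071]), np.float64(0.0017767671590686392))
cov [ 0.6328 -0.1783  0.012 ] tri (array([ 0.6343, -0.1802,  0.0077]), np.float64(0.0023246003924872315))
bell [ 0.4559 -0.2815  0.03  ]
stick [array([ 0.7634, -0.2838,  0.006 ]), array([ 0.6192, -0.3127,  0.006 ])]
jar [0.4025 0.4178 0.04  ]
```

Both views agree to within about 3 mm: the open boat is at (0.4615, -0.168) and the port chocks at (0.5585, 0.250). I'll go high over the open boat first, with the fingers nearly shut.

```bash
python3 -m inch '[{"x":0.2,"y":0.3,"jaw":215},{"x":0.4,"y":0.6,"jaw":215},{"x":0.4,"y":0.6,"jaw":215},{"x":0.4,"y":0.6,"jaw":215},{"x":0.4,"y":0.6,"jaw":215},{"x":0.4,"y":0.6,"jaw":215},{"x":0.4,"y":0.6,"jaw":215},{"x":0.4,"y":0.6,"jaw":215},{"x":0.4,"y":0.6,"jaw":215},{"x":0.4,"y":0.6,"jaw":215},{"x":0.4,"y":0.6,"jaw":215},{"x":0.2,"y":0.3,"jaw":215}]'
```

```text
$[0]: bad value
```

```bash
python3 -m inch '[{"jaw":215,"x":0.2,"y":0.3,"z":0,"ax":0,"ay":0,"az":0}]'; python3 -m inch 2>&1 | head; python3 -m inch --help 2>&1 | head
```

```text
time_s: 0.22
tcp_pos: [0.1745, -0.5847, 0.2206]
ee_rot: [[-0.966, -0.259, -0.001], [-0.259, 0.966, 0.003], [0.0, 0.003, -1.0]]
wrist_force: [-0.2, 0.4, -0.1]
gripper_width: 0.951
invalid input
invalid input: not JSON, or not a number
```

```bash
python3 -m inch '[{"jaw":215,"x":0.4,"y":0.6,"z":0,"ax":0,"ay":0,"az":0},{"jaw":215,"x":0.4,"y":0.6,"z":0,"ax":0,"ay":0,"az":0},{"jaw":215,"x":0.4,"y":0.6,"z":0,"ax":0,"ay":0,"az":0},{"jaw":215,"x":0.4,"y":0.6,"z":0,"ax":0,"ay":0,"az":0},{"jaw":215,"x":0.4,"y":0.6,"z":0,"ax":0,"ay":0,"az":0},{"jaw":215,"x":0.4,"y":0.6,"z":0,"ax":0,"ay":0,"az":0},{"jaw":215,"x":0.4,"y":0.6,"z":0,"ax":0,"ay":0,"az":0},{"jaw":215,"x":0.4,"y":0.6,"z":0,"ax":0,"ay":0,"az":0},{"jaw":215,"x":0.4,"y":0.6,"z":0,"ax":0,"ay":0,"az":0},{"jaw":215,"x":0.4,"y":0.6,"z":0,"ax":0,"ay":0,"az":0},{"jaw":215,"x":0.2,"y":0.3,"z":0,"ax":0,"ay":0,"az":0}]'
```

```text
time_s: 1.6
tcp_pos: [0.4306, -0.1824, 0.2181]
ee_rot: [[-0.965, -0.262, -0.002], [-0.262, 0.965, 0.009], [-0.001, 0.009, -1.0]]
wrist_force: [-1.6, -0.4, -0.8]
gripper_width: 0.162
```

```bash
python3 -m inch '[{"jaw":215,"x":0.26,"y":0.12,"z":0,"ax":-0.05,"ay":0,"az":0},{"jaw":215,"x":0.26,"y":0.12,"z":-0.3,"ax":0,"ay":0,"az":0},{"jaw":215,"x":0,"y":0,"z":-0.5,"ax":0,"ay":0,"az":0},{"jaw":215,"x":0,"y":0,"z":-0.5,"ax":0,"ay":0,"az":0},{"jaw":215,"x":0,"y":0,"z":-0.5,"ax":0,"ay":0,"az":0},{"jaw":215,"x":0,"y":0,"z":-0.3,"ax":0,"ay":0,"az":0},{"jaw":215,"x":0,"y":0,"z":0,"ax":0,"ay":0,"az":0}]'
python3 - <<'E'
from station import *
import cv2
for n in("scene","top"):cv2.imwrite(f"pics/{n}1.png",cv2.resize(capture(n)[140:300,200:480] if n=='top' else capture(n)[130:290,180:440],None,fx=2.8,fy=2.8)[:,:,::-1])
E
```

```text
time_s: 2.48
tcp_pos: [0.4639, -0.165, 0.0885]
ee_rot: [[-0.964, -0.266, 0.0], [-0.266, 0.964, -0.002], [0.0, -0.002, -1.0]]
wrist_force: [-0.7, -0.3, 0.6]
gripper_width: 0.156
```

View pics/scene1.png

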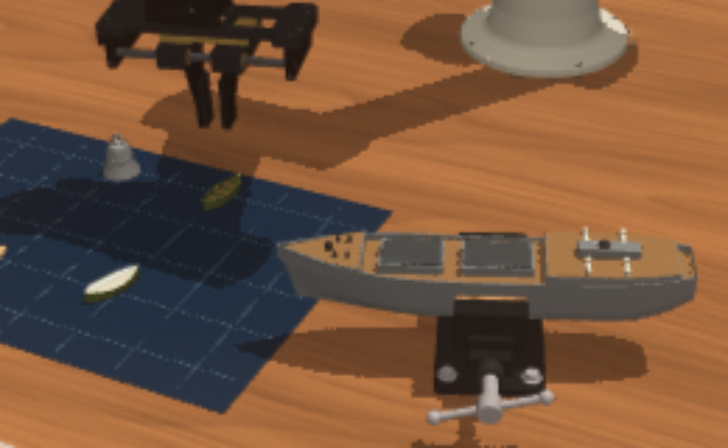

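View pics/top1.png

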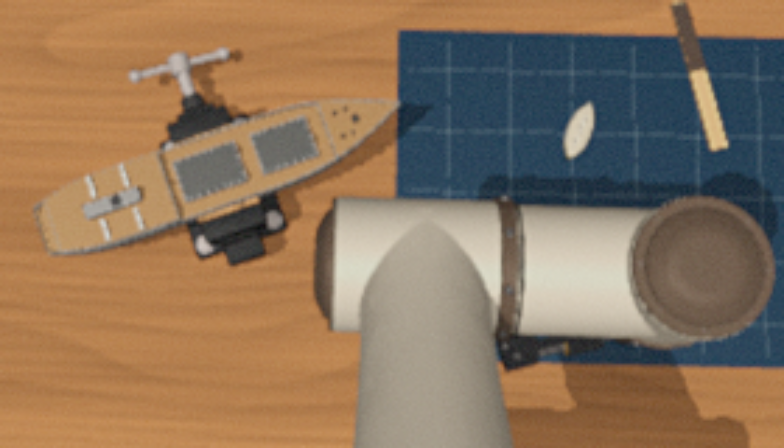

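The fingertips are shown in the scene crop near (215,127), above the open boat at (222,192). The hull and chocks are undisturbed. I'll lower the last 5 cm and hold.

```bash
python3 -m inch '[{"jaw":215,"x":-0.04,"y":-0.05,"z":-0.4,"ax":0,"ay":0,"az":0},{"jaw":215,"x":0,"y":0,"z":-0.3,"ax":0,"ay":0,"az":0},{"jaw":215,"x":0,"y":0,"z":-0.15,"ax":0,"ay":0,"az":0},{"jaw":215,"x":0,"y":0,"z":0,"ax":0,"ay":0,"az":0}]'
python3 - <<'E'
from station import *
import cv2
cv2.imwrite(f"pics/scene2.png",cv2.resize(capture('scene')[130:290,180:440],None,fx=2.8,fy=2.8)[:,:,::-1])
E
```

```text
time_s: 3.08
tcp_pos: [0.4672, -0.1686, 0.0427]
ee_rot: [[-0.964, -0.267, 0.015], [-0.267, 0.964, -0.004], [-0.014, -0.008, -1.0]]
wrist_force: [-0.1, -0.2, -0.3]
gripper_width: 0.158
```

View pics/scene2.png

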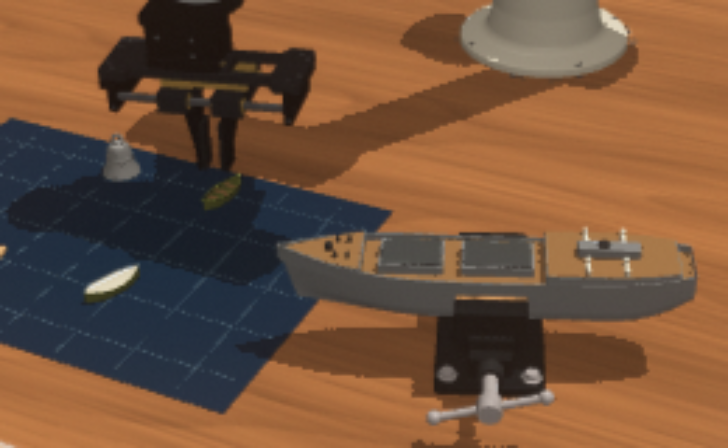

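```bash
python3 - <<'E'
from h import *
p=camera_params('scene');f=200/np.tan(np.radians(p['vfov']/2))
for X in((.4672,-.1686,.0427),(.4615,-.168,.012)):
    c=p['R']@X+p['t'];print((f*c[0]/c[2]+p['cx']-180)*2.8,(f*c[1]/c[2]+p['cy']-130)*2.8)
E
python3 -m inch '[{"jaw":215,"x":-0.08,"y":0,"z":-0.04,"ax":0.02,"ay":0.08,"az":0},{"jaw":215,"x":0,"y":0,"z":0,"ax":0,"ay":0,"az":0},{"jaw":215,"x":0,"y":0,"z":0,"ax":0,"ay":0,"az":0}]'
```

```text
216.66294297580308 162.9634740240026
222.87864754204702 186.9493964340372
time_s: 3.5
tcp_pos: [0.4638, -0.1687, 0.0423]
ee_rot: [[-0.964, -0.268, 0.005], [-0.268, 0.964, -0.0], [-0.005, -0.002, -1.0]]
wrist_force: [-0.0, -1.0, 0.5]
gripper_width: 0.154
```

The projected points match the picture. I'll come down slightly more, then hold.

```bash
python3 -m inch '[{"jaw":215,"x":-0.03,"y":0,"z":-0.12,"ax":0,"ay":0.03,"az":0},{"jaw":215,"x":0,"y":0,"z":0,"ax":0,"ay":0,"az":0},{"jaw":215,"x":0,"y":0,"z":0,"ax":0,"ay":0,"az":0},{"jaw":215,"x":0,"y":0,"z":0,"ax":0,"ay":0,"az":0},{"jaw":215,"x":0,"y":0,"z":0,"ax":0,"ay":0,"az":0},{"jaw":215,"x":0,"y":0,"z":0,"ax":0,"ay":0,"az":0}]'
```

```text
time_s: 4.25
tcp_pos: [0.4619, -0.1687, 0.0347]
ee_rot: [[-0.964, -0.268, -0.0], [-0.268, 0.964, -0.0], [0.001, -0.0, -1.0]]
wrist_force: [-0.0, 0.2, 0.7]
gripper_width: 0.155
```

```bash
python3 -m inch '[{"jaw":215,"x":0,"y":0,"z":0,"ax":0,"ay":0,"az":0},{"jaw":215,"x":0,"y":0,"z":0,"ax":0,"ay":0,"az":0},{"jaw":215,"x":0,"y":0,"z":0,"ax":0,"ay":0,"az":0},{"jaw":215,"x":0,"y":0,"z":0,"ax":0,"ay":0,"az":0},{"jaw":215,"x":0,"y":0,"z":0,"ax":0,"ay":0,"az":0},{"jaw":215,"x":0,"y":0,"z":0,"ax":0,"ay":0,"az":0},{"jaw":215,"x":0,"y":0,"z":0,"ax":0,"ay":0,"az":0},{"jaw":215,"x":0,"y":0,"z":0,"ax":0,"ay":0,"az":0}]'; python3 -m inch '[{"jaw":215,"x":0,"y":0,"z":0,"ax":0,"ay":0,"az":0},{"jaw":215,"x":0,"y":0,"z":0,"ax":0,"ay":0,"az":0},{"jaw":215,"x":0,"y":0,"z":0,"ax":0,"ay":0,"az":0},{"jaw":215,"x":0,"y":0,"z":0,"ax":0,"ay":0,"az":0},{"jaw":215,"x":0,"y":0,"z":0,"ax":0,"ay":0,"az":0},{"jaw":215,"x":0,"y":0,"z":0,"ax":0,"ay":0,"az":0},{"jaw":215,"x":0,"y":0,"z":0,"ax":0,"ay":0,"az":0},{"jaw":215,"x":0,"y":0,"z":0,"ax":0,"ay":0,"az":0}]'
```

```text
time_s: 5.25
tcp_pos: [0.4619, -0.1687, 0.0348]
ee_rot: [[-0.964, -0.268, -0.0], [-0.268, 0.964, -0.0], [0.0, -0.0, -1.0]]
wrist_force: [-0.7, -0.3, 0.8]
gripper_width: 0.154
time_s: 6.25
tcp_pos: [0.462, -0.1687, 0.0348]
ee_rot: [[-0.964, -0.268, -0.0], [-0.268, 0.964, -0.0], [0.0, -0.0, -1.0]]
wrist_force: [-0.0, -0.9, 0.2]
gripper_width: 0.153
```

```bash
python3 -m inch '[{"jaw":215,"x":0,"y":0,"z":0.3,"ax":0,"ay":0,"az":0},{"jaw":215,"x":0,"y":0,"z":0.5,"ax":0,"ay":0,"az":0},{"jaw":215,"x":0,"y":0,"z":0.6,"ax":0,"ay":0,"az":0},{"jaw":215,"x":0,"y":0,"z":0.6,"ax":0,"ay":0,"az":0},{"jaw":215,"x":0,"y":0,"z":0.6,"ax":0,"ay":0,"az":0},{"jaw":215,"x":0,"y":0,"z":0.6,"ax":0,"ay":0,"az":0},{"jaw":215,"x":0,"y":0,"z":0.3,"ax":0,"ay":0,"az":0},{"jaw":215,"x":0,"y":0,"z":0.2,"ax":0,"ay":0,"az":0},{"jaw":215,"x":0,"y":0,"z":0,"ax":0,"ay":0,"az":0}]'
```

```text
time_s: 7.38
tcp_pos: [0.4591, -0.1684, 0.2631]
ee_rot: [[-0.964, -0.267, -0.003], [-0.267, 0.964, 0.0], [0.003, 0.001, -1.0]]
wrist_force: [0.1, 0.4, -0.2]
gripper_width: 0.153
```

```bash
python3 -m inch '[{"jaw":215,"x":0.1,"y":0.3,"z":0,"ax":0,"ay":0,"az":0},{"jaw":215,"x":0.14,"y":0.6,"z":0,"ax":0,"ay":0,"az":0},{"jaw":215,"x":0.14,"y":0.6,"z":0,"ax":0,"ay":0,"az":0},{"jaw":215,"x":0.14,"y":0.6,"z":0,"ax":0,"ay":0,"az":0},{"jaw":215,"x":0.14,"y":0.6,"z":0,"ax":0,"ay":0,"az":0},{"jaw":215,"x":0.14,"y":0.6,"z":0,"ax":0,"ay":0,"az":0},{"jaw":215,"x":0.14,"y":0.6,"z":0,"ax":0,"ay":0,"az":0},{"jaw":215,"x":0.14,"y":0.6,"z":0,"ax":0,"ay":0,"az":0},{"jaw":215,"x":0.14,"y":0.6,"z":0,"ax":0,"ay":0,"az":0},{"jaw":215,"x":0.14,"y":0.6,"z":0,"ax":0,"ay":0,"az":0},{"jaw":215,"x":0.14,"y":0.6,"z":0,"ax":0,"ay":0,"az":0},{"jaw":215,"x":0,"y":0,"z":0,"ax":0,"ay":0,"az":0}]'
```

```text
time_s: 8.88
tcp_pos: [0.5433, 0.2206, 0.2447]
ee_rot: [[-0.964, -0.263, -0.034], [-0.263, 0.965, -0.008], [0.035, 0.001, -0.999]]
wrist_force: [0.4, 0.0, -0.6]
gripper_width: 0.156
```

```bash
python3 -m inch '[{"jaw":215,"x":0.25,"y":0.48,"z":0,"ax":0.05,"ay":-0.2,"az":0},{"jaw":215,"x":0,"y":0,"z":0,"ax":0,"ay":0,"az":0},{"jaw":215,"x":0,"y":0,"z":0,"ax":0,"ay":0,"az":0}]'
```

```text
time_s: 9.25
tcp_pos: [0.5581, 0.2496, 0.2419]
ee_rot: [[-0.965, -0.262, -0.002], [-0.262, 0.965, -0.002], [0.002, -0.001, -1.0]]
wrist_force: [0.4, -0.0, -0.4]
gripper_width: 0.154
```

```bash
python3 -m inch '[{"jaw":215,"x":0,"y":0,"z":-0.3,"ax":0,"ay":0,"az":0},{"jaw":215,"x":0,"y":0,"z":-0.4,"ax":0,"ay":0,"az":0},{"jaw":215,"x":0,"y":0,"z":-0.4,"ax":0,"ay":0,"az":0},{"jaw":215,"x":0,"y":0,"z":-0.2,"ax":0,"ay":0,"az":0},{"jaw":215,"x":0,"y":0,"z":0,"ax":0,"ay":0,"az":0}]'
python3 - <<'E'
from station import *
import cv2
cv2.imwrite(f"pics/scene3.png",cv2.resize(capture('scene')[130:290,240:480],None,fx=3.3,fy=3.3)[:,:,::-1])
E
```

```text
time_s: 9.88
tcp_pos: [0.5583, 0.2468, 0.1632]
ee_rot: [[-0.966, -0.259, 0.0], [-0.259, 0.966, -0.001], [-0.0, -0.001, -1.0]]
wrist_force: [-0.0, 1.1, 1.0]
gripper_width: 0.153
```

View pics/scene3.png

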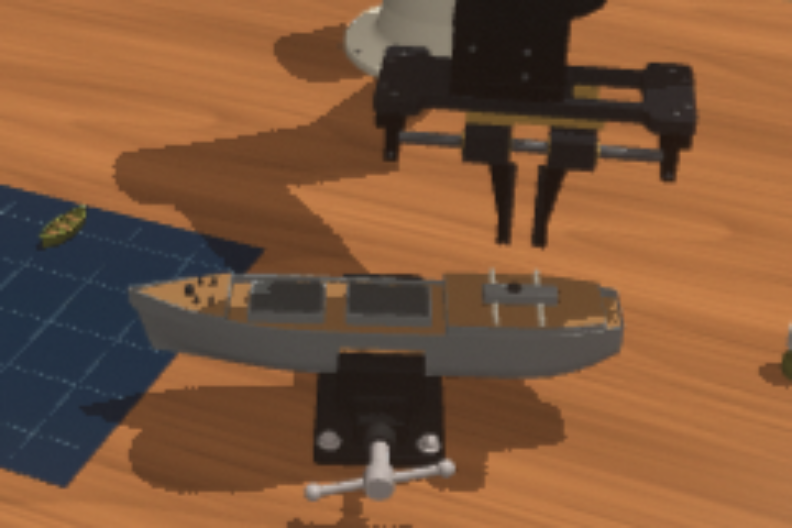

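The picture shows the fingertips at about (521,244), right above the port (near-side) chocks at (518,314), with nothing disturbed. Next I'll lower about 3 cm and hold.

```bash
python3 -m inch '[{"jaw":215,"x":0,"y":0.05,"z":-0.2,"ax":0,"ay":0,"az":0},{"jaw":215,"x":0,"y":0,"z":-0.2,"ax":0,"ay":0,"az":0},{"jaw":215,"x":0,"y":0,"z":0,"ax":0,"ay":0,"az":0},{"jaw":215,"x":0,"y":0,"z":0,"ax":0,"ay":0,"az":0}]'
```

```text
time_s: 10.42
tcp_pos: [0.5596, 0.2509, 0.1403]
ee_rot: [[-0.966, -0.26, 0.005], [-0.26, 0.966, 0.002], [-0.005, 0.001, -1.0]]
wrist_force: [-0.3, -0.0, 0.0]
gripper_width: 0.159
```

```bash
python3 -m inch '[{"jaw":215,"x":0,"y":0,"z":-0.13,"ax":0,"ay":0.03,"az":0},{"jaw":215,"x":0,"y":0,"z":0,"ax":0,"ay":0,"az":0},{"jaw":215,"x":0,"y":0,"z":0,"ax":0,"ay":0,"az":0},{"jaw":215,"x":0,"y":0,"z":0,"ax":0,"ay":0,"az":0}]'
python3 - <<'E'
from station import *
import cv2
cv2.imwrite(f"pics/scene4.png",cv2.resize(capture('scene')[130:290,240:480],None,fx=3.3,fy=3.3)[:,:,::-1])
E
```

```text
time_s: 10.92
tcp_pos: [0.56, 0.2511, 0.1325]
ee_rot: [[-0.966, -0.26, 0.0], [-0.26, 0.966, 0.003], [-0.001, 0.002, -1.0]]
wrist_force: [-0.8, -0.5, -0.3]
gripper_width: 0.156
```

View pics/scene4.png

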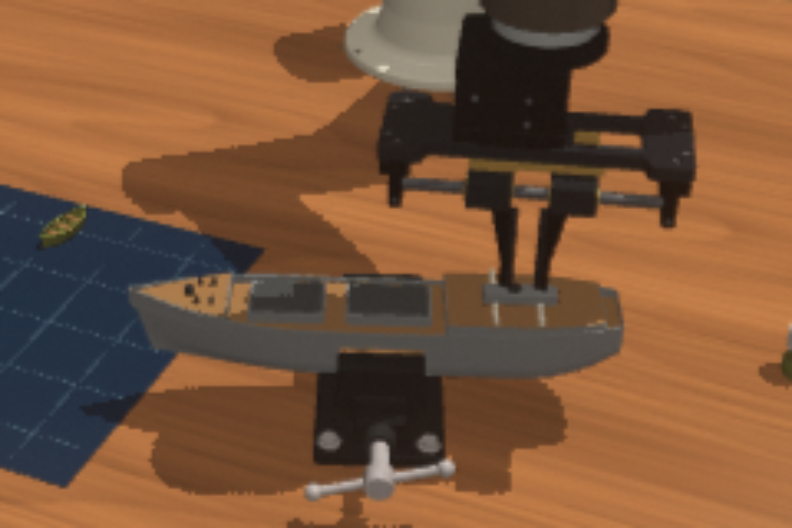

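The fingertips are now at (523,290), about 25 px above the port chocks at (519,313), which is the expected clearance of about 2.5 cm. Now I hold.

```bash
for i in 1; do python3 -m inch '[{"jaw":215,"x":0,"y":0,"z":0,"ax":0,"ay":0,"az":0},{"jaw":215,"x":0,"y":0,"z":0,"ax":0,"ay":0,"az":0},{"jaw":215,"x":0,"y":0,"z":0,"ax":0,"ay":0,"az":0},{"jaw":215,"x":0,"y":0,"z":0,"ax":0,"ay":0,"az":0},{"jaw":215,"x":0,"y":0,"z":0,"ax":0,"ay":0,"az":0},{"jaw":215,"x":0,"y":0,"z":0,"ax":0,"ay":0,"az":0},{"jaw":215,"x":0,"y":0,"z":0,"ax":0,"ay":0,"az":0},{"jaw":215,"x":0,"y":0,"z":0,"ax":0,"ay":0,"az":0},{"jaw":215,"x":0,"y":0,"z":0,"ax":0,"ay":0,"az":0},{"jaw":215,"x":0,"y":0,"z":0,"ax":0,"ay":0,"az":0}]'; done
python3 -m inch '[{"jaw":215,"x":0,"y":0,"z":0,"ax":0,"ay":0,"az":0},{"jaw":215,"x":0,"y":0,"z":0,"ax":0,"ay":0,"az":0},{"jaw":215,"x":0,"y":0,"z":0,"ax":0,"ay":0,"az":0},{"jaw":215,"x":0,"y":0,"z":0,"ax":0,"ay":0,"az":0},{"jaw":215,"x":0,"y":0,"z":0,"ax":0,"ay":0,"az":0},{"jaw":215,"x":0,"y":0,"z":0,"ax":0,"ay":0,"az":0},{"jaw":215,"x":0,"y":0,"z":0,"ax":0,"ay":0,"az":0},{"jaw":215,"x":0,"y":0,"z":0,"ax":0,"ay":0,"az":0},{"jaw":215,"x":0,"y":0,"z":0,"ax":0,"ay":0,"az":0},{"jaw":215,"x":0,"y":0,"z":0,"ax":0,"ay":0,"az":0}]'
```

```text
time_s: 12.22
tcp_pos: [0.5601, 0.2512, 0.1329]
ee_rot: [[-0.966, -0.26, 0.001], [-0.26, 0.966, 0.003], [-0.001, 0.003, -1.0]]
wrist_force: [-0.7, -0.2, -0.3]
gripper_width: 0.16
time_s: 13.48
tcp_pos: [0.5601, 0.2512, 0.1329]
ee_rot: [[-0.966, -0.26, 0.001], [-0.26, 0.966, 0.003], [-0.001, 0.003, -1.0]]
wrist_force: [0.8, -0.4, -0.1]
gripper_width: 0.157
```

Held for over 2.5 s. Drawing back upward.

```bash
python3 -m inch '[{"jaw":215,"x":0,"y":0,"z":0.3,"ax":0,"ay":0,"az":0},{"jaw":215,"x":0,"y":0,"z":0.5,"ax":0,"ay":0,"az":0},{"jaw":215,"x":0,"y":0,"z":0.6,"ax":0,"ay":0,"az":0},{"jaw":215,"x":0,"y":0,"z":0.6,"ax":0,"ay":0,"az":0},{"jaw":215,"x":0,"y":0,"z":0.6,"ax":0,"ay":0,"az":0},{"jaw":215,"x":0,"y":0,"z":0.4,"ax":0,"ay":0,"az":0},{"jaw":215,"x":0,"y":0,"z":0.2,"ax":0,"ay":0,"az":0},{"jaw":215,"x":0,"y":0,"z":0,"ax":0,"ay":0,"az":0},{"jaw":215,"x":0,"y":0,"z":0,"ax":0,"ay":0,"az":0},{"jaw":215,"x":0,"y":0,"z":0,"ax":0,"ay":0,"az":0}]'
python3 - <<'E'
from station import *
import cv2,numpy as np
im=capture('scene')[:,:,::-1];cv2.imwrite("pics/scene5.png",im)
a=cv2.imread('pics/scene0.png').astype(int)
t=capture('top')[:,:,::-1];cv2.imwrite("pics/top5.png",t);b=cv2.imread('pics/top0.png').astype(int)
for n,A,B,rs in(('scene',im,a,dict(open=(248,272,188,208),cov=(205,236,220,242),bell=(214,232,176,198),stick=(148,186,214,258),jar=(474,496,224,248))),('top',t,b,dict(open=(390,416,236,266),cov=(395,420,172,200),bell=(438,462,242,266),stick=(436,464,136,198),jar=(162,184,258,280)))):
  for k,(x0,x1,y0,y1) in rs.items():
    g=lambda I:cv2.cvtColor(I[y0:y1,x0:x1].astype(np.uint8),cv2.COLOR_BGR2GRAY).astype(np.float32)
    print(n,k,cv2.phaseCorrelate(g(A),g(B)))
E
```

```text
time_s: 14.72
tcp_pos: [0.5575, 0.2497, 0.3268]
ee_rot: [[-0.966, -0.259, -0.006], [-0.259, 0.966, -0.001], [0.006, 0.001, -1.0]]
wrist_force: [-0.7, 0.2, 0.1]
gripper_width: 0.155
scene open ((0.02100272167996131, -0.026126375688020786), 1.0020095919569334)
scene cov ((0.04945695506730807, -0.025678766341561854), 1.022202348181357)
scene bell ((-0.2180369707343619, 0.35398362069073386), 0.9571896469979374)
scene stick ((0.004744466345456999, 0.49015369596001435), 1.0001677714453803)
scene jar ((0.02954377367064076, 0.03735623191198023), 0.9939713625030385)
top open ((0.4688746356839637, 0.0452394808022234), 0.9049790588426001)
top cov ((0.3418199984355983, 0.046627192607600065), 0.8702619857788086)
top bell ((0.04234755763385856, -0.014720919774079633), 0.9365746163659625)
top stick ((-0.10389893397118577, -0.0005218859720770297), 0.9401593923568725)
top jar ((-0.08143231750383606, 0.015879558009164185), 0.9777810548742613)
```

View pics/scene5.png

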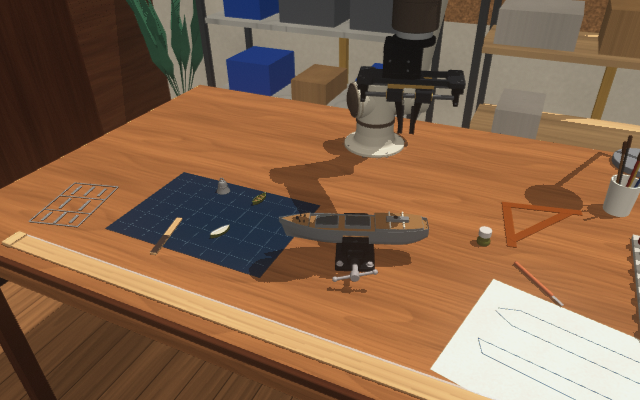

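The hand is now about 24 cm above the chocks, at (410,125) in the scene picture. All parts look unmoved, with shifts under half a pixel.

```bash
python3 -c "
from station import *
print(finish_job())"
```

```text
the job is handed in; nothing more can be done
None
```

I pointed first at the open lifeboat and then at the port-side chocks, and handed the job in at about 15 s. No verdict is reported.

| | Open lifeboat | Port chocks |
|---|---|---|
| Found at (x, y) | (0.4615, -0.168) | (0.5585, 0.250) |
| Fingertips held at (x, y) | (0.462, -0.169) | (0.560, 0.251) |
| Clearance | about 2.3 cm | about 2.6 cm |
| Hold time | about 2.7 s | at least 2.5 s |

- **Position checks:** The two camera views agreed to 1–3 mm sideways on both targets. Predicting the chocks from the bow and hull axis also agreed, and put them on the port side.
- **Height disagreement:** Heights from the two views together came out about 3–5 mm low. I used the heights you gave instead.
- **Hand drawn back:** It finished about 24 cm above the chocks and farther from the boat.
- **Touching and moved parts:** The wrist force stayed at noise level (under 2 N) whenever it was read. Before-and-after pictures show no visible movement of any loose part. The largest apparent shift was half a pixel, never in both views for the same part, and likely from changed shadows and picture noise.

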